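# Close a plaster mould in the squeeze clamp and keep it pressed

## Robot

A 7-joint arm with a two-finger parallel gripper is mounted at the origin on the work surface. World frame = base frame: x ahead of the robot, y to its left, z up, the work surface at z = 0. Lengths are in m, angles in rad, forces in N, time in s.
With the tool pointing down it reaches from about 0.35 to 0.9 m from the base axis. Payload 19.9 kg.
Tool frame: the origin (TCP) lies between the finger pads; the fingertips stand 19 mm ahead of it and the grasp point (between the pads) is the TCP; z points along the fingers, y is the line along which they close (so a half turn about z gives the same grasp; the last joint's range is limited). The gripper opens to 94 mm and grips with 3 to 60 N. Pads are 16 mm wide; open, the fingers measure 119 mm over their backs; the gripper's body (75 mm by 177 mm) begins 78 mm behind the grasp point.
Start: joints at [-1.167, 0.417, -0.01, 1.614, 0.005, 1.111, -0.053], TCP at [0.269, 0.564, 0.224] pointing down, gripper open.
Joint ranges: [-2.81, 2.81], [-0.39, 2.02], [-1.27, 1.25], [0.06, 2.57], [-1.19, 4.33], [0.19, 2], [-2.82, 2.82]. Speed limits (rad/s): [1.89, 1.89, 2.39, 2.39, 3.01, 3.01, 3.01].

## Interface

Orientations are given as a 3x3 rotation matrix whose columns are the frame's x, y, z axes.
In Python, from rig import robot gives the robot as it stands. Calls block until the motion is done:
- robot.move_ptp(position, orientation): joint-space move of the TCP to a pose.
- robot.move_linear(position, velocity=0.15, frame=None, threshold=None): straight line of the TCP; frame=None keeps the orientation; velocity is the mean speed in m/s. With threshold (N) it stops when the force on the tool has changed by that much, and returns True; else False.
- robot.goto_joints(angles): joint-space move.
- robot.gripper_to(opening): finger opening in m; the grip force is fixed at half the most; returns when the fingers have stopped.
- robot.pause(seconds).
- robot.ik(position, orientation): joint angles nearest the present ones, or None.
- robot.get_state(): the state.
- robot.grab_frame(name): name is "scene" or "top" or "wrist"; returns the picture (384x512x3 uint8, red, green, blue); there is no depth.
- robot.camera_info(name): a dict with "fx", "fy", "cx", "cy" (pixels), "rvec" (rotation vector, rad) and "tvec" (3), from world to camera coordinates, as OpenCV has them. Camera axes: x right, y down, z forward; pixel columns grow to the right and rows downward; lengths in m; the calibration is good to about 2 mm. A picture is of the moment at which its call begins: read the wrist's pose just before it. camera_info takes no time and is no camera call; for the wrist camera it gives the pose at the moment of the call.
A pose or a line that the arm cannot do raises robot.PlanningError and nothing moves.
- robot.sign_off(): hands the job in; it is judged then, once.
The state is a dict: "time": time; "qpos": joint angles; "joint_vel": joint speeds; "effort": joint torques, N m; "ee_pos": TCP position; "tool_rot": TCP orientation; "force": force on the tool from outside, world axes, zero at the start; "moment": the same for the moment, N m; "opening": finger opening in m; "grasp_force": force on a finger pad.
Only numpy, scipy, OpenCV 4.12 (cv2) and the standard library are available. Lean on these libraries where they do the work, as an engineer would, in place of code of your own. Each camera call takes 0.05 s, during which the arm holds its last target. There are 200 camera calls.

## Task

Stand the loose plaster mould half on the clamp's bed, close up against the half already standing there, hollow side to hollow side with the edges lined up, and let go of it. Then pump the clamp's two squeeze paddles, without touching its jaw or push bar, until the jaw's sprung rubber pad meets the mould, closes it and is pressed in about half-way; never let the pad go to the end of its travel, that would crush the plaster. Finish while holding: keep the paddles squeezed so that the pressure stays on, and leave the beaker, bowl and jar alone.

Things in the scene. Friction and masses are not known exactly. Their poses are not given: they have to be found in the camera images.
- loose_half_center (a point): Centre (half-way up and through) of the loose plaster mould half, a white block 36 mm thick (x), 60 wide (y), 90 high (z), about 0.24 kg, upright on the table. Its x axis points out of the hollow side; the hollow (30 mm wide, 20 deep) is open in that side and at the top. The 60 mm width can be gripped from above on its plain sides.
- loose_half_face (a point): Middle of the hollow side of the loose half: 18 mm along x from its centre, 45 mm above its underside. x axis as above.
- set_half_face (a point): Middle of the hollow side of the other half, the same size and shape, standing loose on the clamp's bed against (or within 3 mm of) the fixed jaw, 45 mm above the bed. Its x axis points out of its hollow side, towards the rubber pad. When the mould is closed this point and loose_half_face coincide.
- bed (a point): Point on the clamp's dark wooden bed (110 mm wide, top 16 mm above the table), on its centre line, under the closed mould's parting plane. Axes of the clamp, which is fixed to the table: x along the push bar from the squeeze grip towards the fixed jaw, y left, z up. The fixed jaw (74 mm wide, 80 high above the bed) has its face at x = +36 mm.
- grip (a point): Place to squeeze: mid-way between the two upright black paddles, 135 mm above the table, 189 mm behind bed (its -x), same axes. The paddles stand on the black housing (60 x 50 mm, top at 82 mm), one at +y, one at -y, and slide towards each other: 62 mm over their flat outer faces when released, 31 mm fully squeezed. They are linked and always move together and equally.
- paddle_left_travel (a joint): How far the +y paddle is pressed inward, m: 0 released, 0.0155 fully squeezed.
- paddle_right_travel (a joint): How far the -y paddle is pressed inward; always equal to paddle_left_travel.
- jaw_advance (a joint): Advance of the jaw and push bar from fully back, m (0 to 0.085). Squeezing drives it through a ratchet of 6 mm pitch, 1 mm per mm that each paddle moves: up to 15 mm a full stroke, less up to 6 mm idle before the pawl catches. When the paddles open it stays, held only by about 4 N of friction, so higher pressure lasts only while they are kept squeezed.
- pad_press (a joint): How far the sprung rubber pad on the front of the jaw is pressed in, m: 0 relaxed, 0.016 at the end of its travel. Spring of 1.5 N per mm. Half-way is 0.008.
- pad_face (a point): Middle of the front face of the rubber pad (56 x 56 mm), which faces along the clamp's +x, 60 mm above the table. It lies 104 mm behind bed with the jaw fully back and the pad relaxed.
- jaw: The sliding jaw with its push bar, behind the pad and through the housing, out behind it by up to 76 mm; not to be touched by the robot. Origin at the clamp's own origin plus the advance; not a grasp point.
- pad: The rubber pad's body (8 mm thick), carried by the jaw on two guide pins.
- paddle_left: The +y paddle: 26 mm wide (x), 10 mm thick (y), upright, its top 152 mm above the table; origin at its foot, 84 mm above the table. A spring pushes it outward: about 2 N when released, 4 N fully squeezed, plus half the clamping force while the jaw presses.
- paddle_right: The -y paddle, a mirror image of paddle_left and linked to it; origin at its foot, 84 mm above the table.
- set_half: The half already in the clamp; origin at the centre of its underside.
- loose_half: The loose half; origin at the centre of its underside.
- beaker: Bystander: terracotta beaker, 76 mm across, 85 mm high. Origin at its underside.
- bowl: Bystander: terracotta bowl, 110 mm across, 45 mm high. Origin at its underside.
- jar: Bystander: white jar, 60 mm across, 75 mm high. Origin at its underside.
Mind the look-alikes: they are no part of the job. What is shaped like the loose_half but purple is not meant.

How it is judged:
On the way, in this order (a step that is already met when the one before it is completed fails the run):
1. the loose half stands on the bed, hollow side to hollow side with the other half, within 18 mm of it, and is let go (distance between loose_half_face and set_half_face below 0.018 m and angle between loose_half's own z axis and vertical below 0.08 rad and contact force between the fingers and loose_half below 0.2 N and value of joint pad_press below 0.002 m), for 0.2 s.
2. the paddles have been pumped until the pad presses on the loose half (contact force between pad and loose_half above 1 N and value of joint pad_press above 0.0008 m), for 0.1 s.
At the end, for the whole second after the job is handed in: At the end and through the last second the fingers still squeeze the paddles (over 2 N), the pad is pressed in 5 to 11 mm against the loose half, and the two halves stand upright on the bed pressed together, hollow to hollow, the middles of their faces within 7 mm and their axes within 0.1 rad (value of joint pad_press between 0.005 and 0.011 m and contact force between pad and loose_half above 4 N and contact force between loose_half and set_half above 3 N and distance between loose_half_face and set_half_face below 0.007 m and angle between the x axis of loose_half and the x axis of set_half, either way round below 0.1 rad and angle between each of loose_half, set_half's own z axis and vertical below 0.08 rad and (contact force between the fingers and paddle_left above 2 N or contact force between the fingers and paddle_right above 2 N) and value of joint paddle_left_travel above 0.0015 m and contact force between the fingers and loose_half below 0.2 N and linear speed of loose_half below 0.02 m/s); the arm keeps its last pose, push and grip.
It fails at once if the pad is pressed in more than 14.5 mm of its 16 mm (the plaster is crushed) (value of joint pad_press above 0.0145 m).
It fails at once if the robot pushes the jaw, its bar or the pad instead of pumping (contact force between any of the fingers, the arm and jaw above 3 N).
It fails at once if a bystander is moved more than 25 mm (distance of any of beaker, bowl, jar from where it was at the start of the episode above 0.025 m).
It also fails if it takes over 58 s, if anything falls off the work surface, if the arm or the gripper's body presses on something with over 40 N, if the wrist force passes 120 N, or if a joint passes its speed limit or range.

## Working session

There is one attempt and no reset: what is moved stays moved. The work goes in short steps, each a Python script; the robot and the scene stay as the last script left them, time stands still between calls to the robot, and variables do not carry over. Pictures are saved under pics/ and viewed, at most 10 in all, crops included, and the job is handed in when it is done.

```bash
mkdir -p pics; cat > h.py <<'E'
import numpy as np, cv2
from rig import robot
def snap(name,fn,crop=None,scale=1):
    im=robot.grab_frame(name)[:,:,::-1]
    cv2.imwrite('pics/raw_'+fn,im)
    if crop: x0,y0,x1,y1=crop; im=im[y0:y1,x0:x1]
    cv2.imwrite('pics/'+fn,cv2.resize(im,None,fx=scale,fy=scale,interpolation=cv2.INTER_CUBIC))
def ray(ci,uv,z):
    R=cv2.Rodrigues(np.array(ci['rvec'],float))[0];t=np.array(ci['tvec'],float).ravel()
    d=R.T@np.array([(uv[0]-ci['cx'])/ci['fx'],(uv[1]-ci['cy'])/ci['fy'],1]);c=-R.T@t
    return c+d*(z-c[2])/d[2]
def proj(ci,P):
    K=np.array([[ci['fx'],0,ci['cx']],[0,ci['fy'],ci['cy']],[0,0,1]])
    return cv2.projectPoints(np.array(P,float).reshape(-1,1,3),np.array(ci['rvec'],float),np.array(ci['tvec'],float),K,None)[0].reshape(-1,2)
def down(yaw): # closing axis y of tool at angle yaw in world; z down
    y=np.array([np.cos(yaw),np.sin(yaw),0]);z=np.array([0,0,-1.]);return np.column_stack([np.cross(y,z),y,z])
E
python3 - <<'E'
from h import *
snap('scene','s.png',None,1.5);snap('top','t.png',None,1.5)
s=robot.get_state();print(s['time'],s['tool_rot'],robot.camera_info('top'))
E
```

```text
0.1 [[-9.02690663e-01  4.30289879e-01 -4.33315717e-04]
 [ 4.30290096e-01  9.02690130e-01 -9.81104128e-04]
 [-3.10093554e-05 -1.07208500e-03 -9.99999425e-01]] {'fx': 400.03838383112594, 'fy': 400.03838383112594, 'cx': 255.2262714011874, 'cy': 192.1205223606329, 'rvec': array([ 2.08206014, -2.14808299,  0.19790926]), 'tvec': array([0.02867724, 0.59251512, 1.34733864])}
```

View pics/s.png

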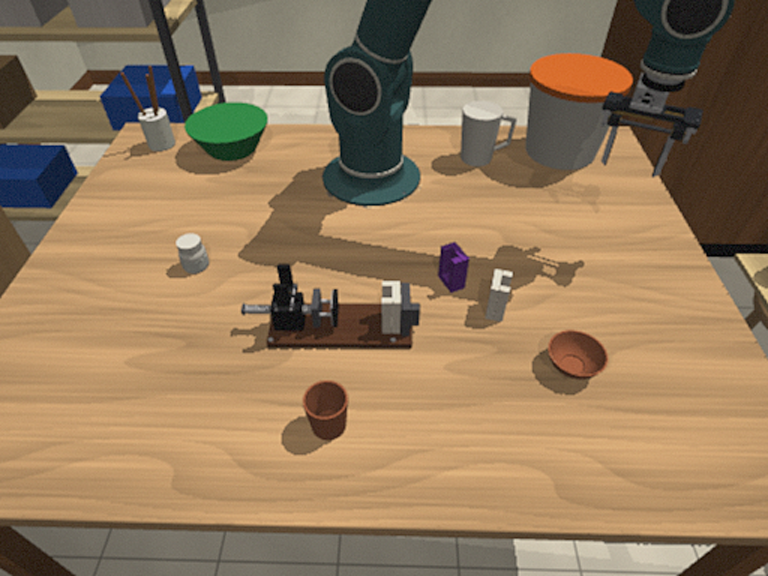

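View pics/t.png

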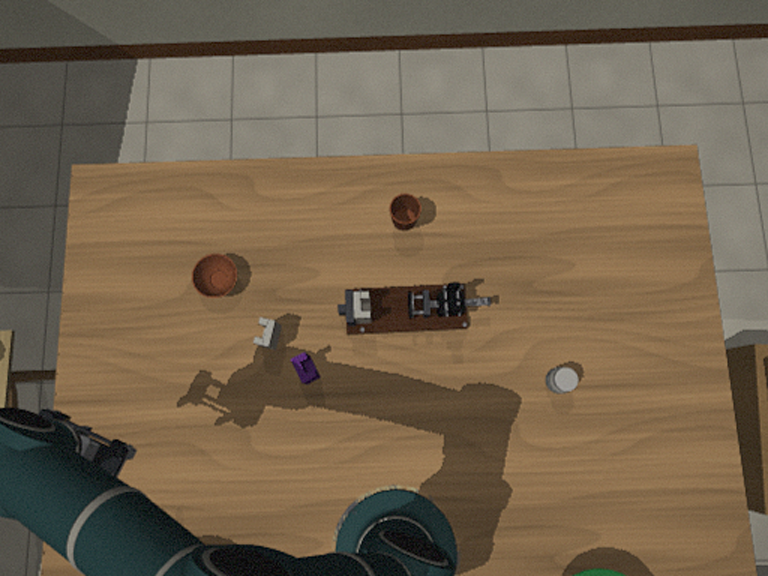

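The loose half is at about (265,332) in the enlarged top view. The clamp runs along rows ~300, with the fixed jaw on the left and the paddles at (455,300). I'll enlarge that area.

```bash
python3 - <<'E'
import cv2
im=cv2.imread('pics/raw_t.png')[180:265,160:340]
cv2.imwrite('pics/tc.png',cv2.resize(im,None,fx=4.4,fy=4.4,interpolation=cv2.INTER_CUBIC))
E
```

```text
(no output)
```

View pics/tc.png

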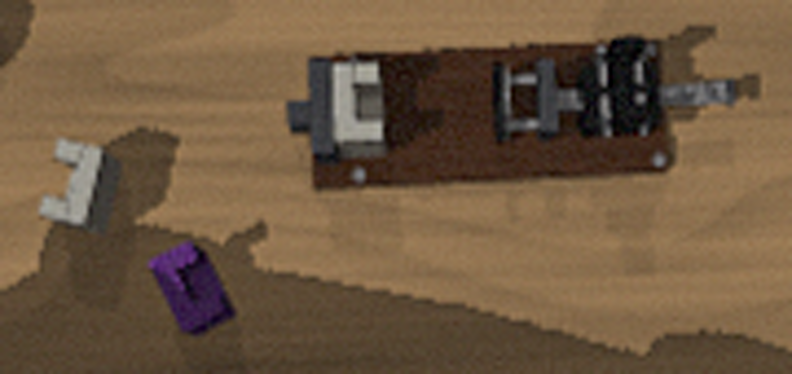

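The loose half's top corners in the crop are at about (62,140), (42,215), (88,228) and (105,150), and the hollow faces left. The set half is at (332..383, 62..145) with its hollow facing right. The bed's front edge runs (315,188) to (672,172).

```bash
python3 - <<'E'
from h import *
ci=robot.camera_info('top')
f=lambda u,v,z: ray(ci,(160+(u+.5)/4.4-.5,180+(v+.5)/4.4-.5),z)
L=[f(*p,.09) for p in [(60,139),(41,217),(88,230),(106,151)]]
c=np.mean(L,0);print('loose',np.round(L,3),c)
xa=(L[0]+L[1]-L[2]-L[3]);ya=L[1]-L[0]
print('hollow dir yaw',np.degrees(np.arctan2(xa[1],xa[0])),'width dir',np.degrees(np.arctan2(ya[1],ya[0])),np.linalg.norm(ya))
S=[f(*p,.106) for p in [(383,62),(384,143),(333,145),(332,63)]]
print('set',np.round(S,3),np.mean(S,0))
a,b=f(315,188,.016),f(672,172,.016);d=a-b;print('clamp yaw',np.degrees(np.arctan2(d[1],d[0])),a,b)
a,b=f(303,115,.016),f(735,92,.06);
for p,z in [((630,42),.152),((628,132),.152),((597,55),.152),((590,130),.152),((360,175),.016),((659,159),.016)]: print(p,f(*p,z))
# above loose
w=np.arctan2(ya[1],ya[0])
for y in (w,w+np.pi):
    print(y,robot.ik([c[0],c[1],.25],down(y)))
E
```

```text
loose [[0.53  0.291 0.09 ]
 [0.47  0.305 0.09 ]
 [0.458 0.269 0.09 ]
 [0.519 0.255 0.09 ]] [0.49414984 0.28023997 0.09      ]
hollow dir yaw 73.27091741295519 width dir 166.84656764987196 0.061680844069259
set [[0.579 0.039 0.106]
 [0.516 0.04  0.106]
 [0.516 0.079 0.106]
 [0.58  0.078 0.106]] [0.54767645 0.05910489 0.106     ]
clamp yaw 90.77405601390073 [0.49429363 0.09941066 0.016     ] [ 0.4982086 -0.1903588  0.016    ]
(630, 42) [ 0.57940854 -0.14629141  0.152     ]
(628, 132) [ 0.51186351 -0.14122935  0.152     ]
(597, 55) [ 0.57035296 -0.12128901  0.152     ]
(590, 130) [ 0.51424133 -0.11335214  0.152     ]
(360, 175) [0.5037456  0.06265819 0.016     ]
(659, 159) [ 0.50914775 -0.18043646  0.016     ]
2.9120219511417234 [-0.45267835  0.29650212 -0.14370023  1.72596367  0.04644758  1.12243116
  2.30168686]
6.053614604731516 [-0.87868807  0.3049854   0.38066173  1.74063901 -0.12428737  1.11964657
 -0.68919991]
```

```bash
python3 - <<'E'
from h import *
y=np.radians(-14.5)
robot.move_ptp([.494,.28,.26],down(y))
s=robot.get_state();print(s['time'],s['ee_pos'],s['qpos'])
for p in ([.547,.022,.2],[.547,-.13,.2]): print(robot.ik(p,down(np.radians(.8))))
ci=robot.camera_info('wrist');np.save('ci1.npy',ci,allow_pickle=True)
snap('wrist','w1.png',None,1.5)
E
```

```text
1.4667 [0.49334246 0.28132142 0.25975825] [-0.88458888  0.2961389   0.38449663  1.72913794 -0.12112417  1.13996466
 -0.71438563]
[-0.47963168  0.32893103  0.46808426  1.84721139 -0.17345755  1.00555624
  0.07417003]
[-0.30365375  0.3789621   0.60630338  1.81460675 -0.24925607  1.0247663
  0.41404329]
```

View pics/w1.png

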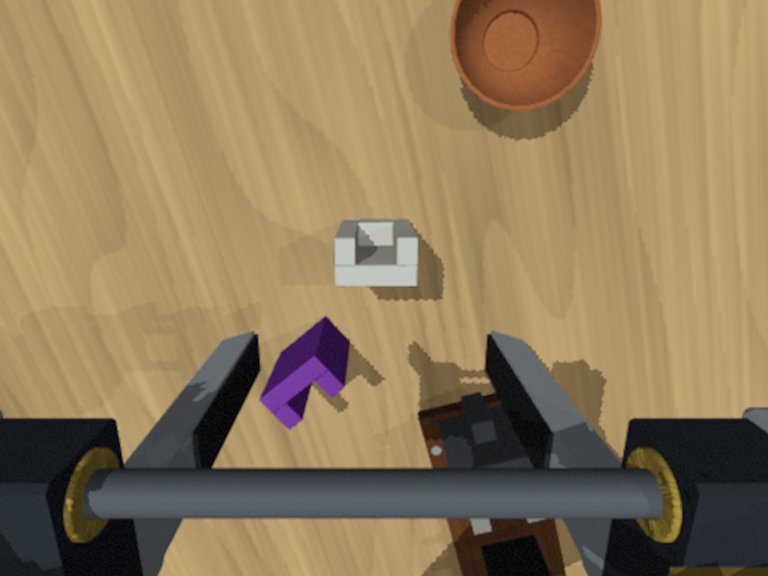

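Top face of the loose half in the wrist view (1.5x): corners at (335,237), (417,237), (418,287) and (335,287). The sides are square to the image, so the yaw is right.

```bash
python3 - <<'E'
from h import *
ci=np.load('ci1.npy',allow_pickle=True).item()
L=np.array([ray(ci,(u/1.5,v/1.5),.09) for u,v in [(335,237),(417,237),(418,287),(335,287)]])
c=L.mean(0);print(np.round(L,4),c)
xa=(L[0]+L[1]-L[2]-L[3]);ya=L[0]-L[1]
hy=np.arctan2(xa[1],xa[0]);wy=np.arctan2(ya[1],ya[0]);print(np.degrees([hy,wy]),np.linalg.norm(ya),np.linalg.norm(xa)/2)
w=np.radians((np.degrees(wy))%180); 
if w>np.pi/2: w-=np.pi
print(np.degrees(w))
R=down(w)
robot.move_ptp([c[0],c[1],.15],R)
robot.move_linear([c[0],c[1],.06],.12)
robot.gripper_to(.05)
s=robot.get_state();print(s['time'],s['opening'],s['grasp_force'],s['ee_pos'])
robot.move_linear([c[0],c[1],.2],.15)
robot.move_ptp([.547,-.04,.30],down(np.radians(.8)))
s=robot.get_state();print(s['time'],s['opening'],s['grasp_force'],s['ee_pos'])
ci=robot.camera_info('wrist');np.save('ci2.npy',ci,allow_pickle=True)
snap('wrist','w2.png',None,1.5)
E
```

```text
[[0.4728 0.3076 0.09  ]
 [0.5295 0.2931 0.09  ]
 [0.5219 0.2566 0.09  ]
 [0.4628 0.2717 0.09  ]] [0.49675559 0.28224692 0.09      ]
[ 76.35960272 165.66467946] 0.05847175915713911 0.037236172822638705
-14.335320542774625
3.5583 0.05993302526460825 29.99505065381527 [0.49674579 0.28228446 0.06010585]
5.925 0.06015897576627624 29.995187669992447 [ 0.54700992 -0.03868311  0.29940726]
```

View pics/w2.png

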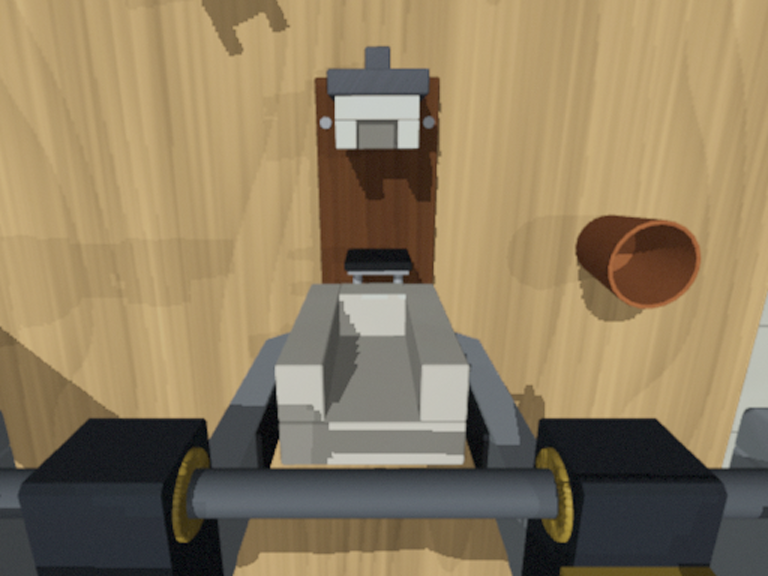

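The block is held well. The set half's top face spans (335,95) to (419,149). The held block's hollow-side top edge (278..467, 365) also shows. Bed edges: (316,78)–(322,283) and (439,78)–(436,283).

```bash
python3 - <<'E'
from h import *
ci=np.load('ci2.npy',allow_pickle=True).item()
f=lambda u,v,z: ray(ci,(u/1.5,v/1.5),z)
print('set top',[np.round(f(*p,.106),4) for p in [(335,95),(419,95),(419,149.5),(335,149.5)]])
print('jaw face top ',[np.round(f(*p,.096),4) for p in [(328,95),(428,95)]])
print('bed',[np.round(f(*p,.016),4) for p in [(316,78),(439,78),(322,283),(436,283)]])
print('screws',[np.round(f(*p,.016),4) for p in [(325,122.5),(429,122.5)]])
print('held',[np.round(f(*p,.3295),4) for p in [(278,365),(467,365),(280,421),(465,421)]])
print('pad top',[np.round(f(*p,.088),4) for p in [(347,250),(411,250),(345,269),(411,269)]])
t=robot.camera_info('top')
E
```

```text
set top [array([0.5193, 0.078 , 0.106 ]), array([0.5783, 0.0789, 0.106 ]), array([0.5799, 0.042 , 0.106 ]), array([0.519 , 0.0411, 0.106 ])]
jaw face top  [array([0.5134, 0.0789, 0.096 ]), array([0.5858, 0.0799, 0.096 ])]
bed [array([0.4959, 0.1003, 0.016 ]), array([0.6034, 0.1019, 0.016 ]), array([ 0.4983, -0.0863,  0.016 ]), array([ 0.6106, -0.0846,  0.016 ])]
screws [array([0.5032, 0.0636, 0.016 ]), array([0.5964, 0.065 , 0.016 ])]
held [array([ 0.5184, -0.0208,  0.3295]), array([ 0.5761, -0.0199,  0.3295]), array([ 0.5182, -0.0403,  0.3295]), array([ 0.5768, -0.0394,  0.3295])]
pad top [array([ 0.5267, -0.0371,  0.088 ]), array([ 0.5785, -0.0363,  0.088 ]), array([ 0.5251, -0.053 ,  0.088 ]), array([ 0.5791, -0.0522,  0.088 ])]
```

```bash
python3 - <<'E'
from h import *
R=down(np.radians(.8)); F=lambda:np.round(robot.get_state()['force'],2)
x=.5496
robot.move_ptp([x,.018,.19],R)
robot.move_linear([x,.018,.085],.1)
print(robot.move_linear([x,.018,.0745],.02,threshold=3),robot.get_state()['ee_pos'],F())
p=robot.get_state()['ee_pos']
z=max(p[2]+.0008,.0765)
robot.move_linear([x,.018,z],.03)
print(robot.move_linear([x+.0001,.0275,z],.01,threshold=2),robot.get_state()['ee_pos'],F())
p=robot.get_state()['ee_pos']
robot.move_linear([p[0],p[1]-.0005,.0758],.03,threshold=4)
robot.gripper_to(.074)
s=robot.get_state();print(s['time'],s['ee_pos'],s['opening'],s['grasp_force'],F())
robot.pause(.3)
p=s['ee_pos'];robot.move_linear([p[0],p[1],.20],.12)
robot.move_ptp([.551,-.165,.28],R)
print(robot.get_state()['time'])
ci=robot.camera_info('wrist');np.save('ci3.npy',ci,allow_pickle=True)
snap('wrist','w3.png',None,1.5)
E
```

```text
True [0.5496023  0.01807341 0.0759096 ] [-0.47  0.49  5.89]
True [0.54930832 0.02540931 0.07632063] [ 0.48 -0.26 -2.92]
9.8917 [0.54930248 0.0249108  0.07575778] 0.07401659867389036 0.0 [ 0.09 -0.33  0.37]
12.2083
```

View pics/w3.png

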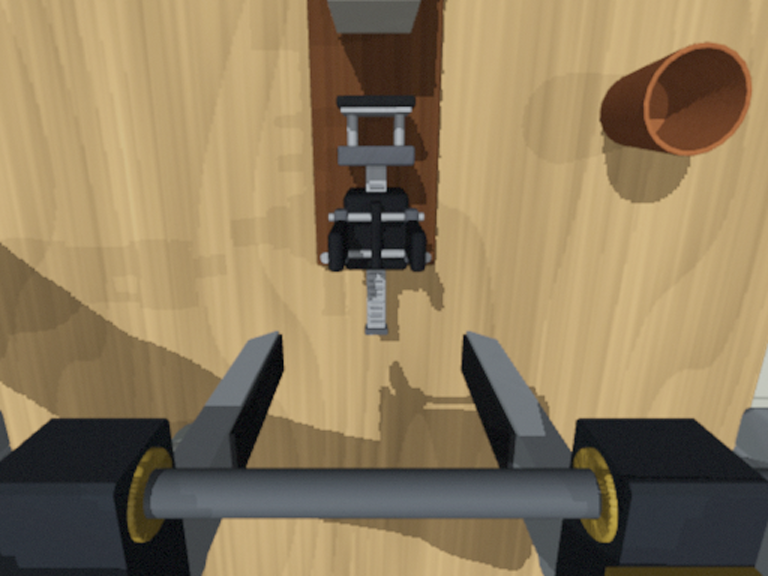

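Paddles seen from above: left outer edge at col ~329, right at ~425, rows ~220–270. The mould's back face shows at the top, (330..420, 0..33).

```bash
python3 - <<'E'
from h import *
ci=np.load('ci3.npy',allow_pickle=True).item()
f=lambda u,v,z: np.round(ray(ci,(u/1.5,v/1.5),z),4)
for p in [(329,245),(425,245),(329,232),(425,232),(336,271),(418,271)]: print(p,f(*p,.152))
print('loose back bottom',f(334,33,.016),f(418,33,.016),'pad',f(340,97,.088),f(413,97,.088),'bed end',f(318,262,.016),f(436,262,.016))
print('predicted grip paddles',proj(ci,[[.551,-.146+dy,.152] for dy in (-.013,0,.013)])*1.5, robot.get_state()['ee_pos'])
E
```

```text
(329, 245) [ 0.524  -0.1408  0.152 ]
(425, 245) [ 0.5839 -0.1399  0.152 ]
(329, 232) [ 0.5241 -0.1326  0.152 ]
(425, 232) [ 0.5835 -0.1317  0.152 ]
(336, 271) [ 0.5282 -0.1575  0.152 ]
(418, 271) [ 0.5802 -0.1568  0.152 ]
loose back bottom [0.5175 0.0069 0.016 ] [0.5859 0.0078 0.016 ] pad [ 0.527  -0.0485  0.088 ] [ 0.5781 -0.0477  0.088 ] bed end [ 0.501  -0.1851  0.016 ] [ 0.6106 -0.1835  0.016 ]
predicted grip paddles [[371.88830581 273.75039814]
 [372.18622285 253.74701412]
 [372.49160989 233.24206277]] [ 0.5511315  -0.16326736  0.27908184]
```

```bash
python3 - <<'E'
from h import *
R=down(np.radians(1.2))
robot.gripper_to(.09)
robot.move_ptp([.5535,-.145,.20],R)
robot.move_linear([.5535,-.145,.137],.1,threshold=8)
def st(m):
    s=robot.get_state();print(m,round(s['time'],2),np.round(s['ee_pos'],4),round(s['opening'],4),round(s['grasp_force'],2),np.round(s['force'],1))
st('at')
for i in range(2):
    robot.gripper_to(.032);st('sq')
    if i==0: robot.gripper_to(.066);st('op')
snap('top','t2.png',(220,175,330,235),7)
E
```

```text
at 13.94 [ 0.5539 -0.1453  0.1376] 0.0898 0.0 [-0.1  0.2  0.5]
sq 14.94 [ 0.5535 -0.145   0.1372] 0.0319 6.26 [-3.9  0.7  5.1]
op 15.64 [ 0.5535 -0.145   0.1369] 0.0662 0.0 [-0.2 -0.4 -0.2]
sq 16.34 [ 0.5535 -0.145   0.137 ] 0.0319 6.25 [-0.  -0.1 -2.4]
```

View pics/t2.png

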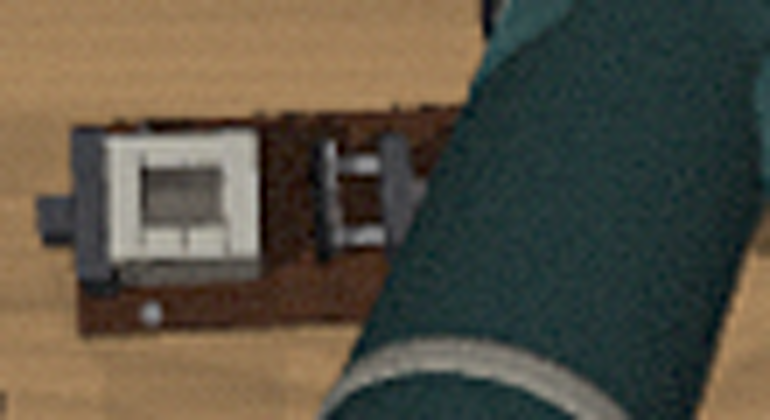

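The mould halves stand together (back edge at col 262), and the pad's front is at col ~317 in this crop, so the gap can be measured here.

```bash
python3 - <<'E'
from h import *
ci=robot.camera_info('top')
f=lambda u,v,z: ray(ci,(220+(u+.5)/7-.5,175+(v+.5)/7-.5),z)
print(f(262,200,.106),f(105,200,.106),f(317,200,.088),f(395,200,.088))
E
```

```text
[0.5455856  0.00507851 0.106     ] [0.54800815 0.08072537 0.106     ] [ 0.54776527 -0.0217268   0.088     ] [ 0.54654715 -0.0597641   0.088     ]
```

```bash
python3 - <<'E'
from h import *
def st(m):
    s=robot.get_state();print(m,round(s['time'],2),round(s['opening'],4),round(s['grasp_force'],2));return s['grasp_force']
robot.gripper_to(.066)
robot.gripper_to(.032);st('sq3')
robot.gripper_to(.066)
for o in (.056,.052,.048,.044,.042,.040,.038,.036,.034,.032):
    robot.gripper_to(o)
    if st('sq4')>11: break
snap('top','t3.png',(220,175,330,235),7)
E
```

```text
sq3 17.79 0.0319 6.26
sq4 18.88 0.0561 4.46
sq4 19.19 0.0521 4.76
sq4 19.5 0.0485 5.06
sq4 19.81 0.0444 5.35
sq4 20.07 0.0422 5.5
sq4 20.32 0.04 5.65
sq4 20.58 0.0383 5.8
sq4 20.84 0.0359 5.95
sq4 21.1 0.0342 6.1
sq4 21.36 0.0318 6.25
```

View pics/t3.png

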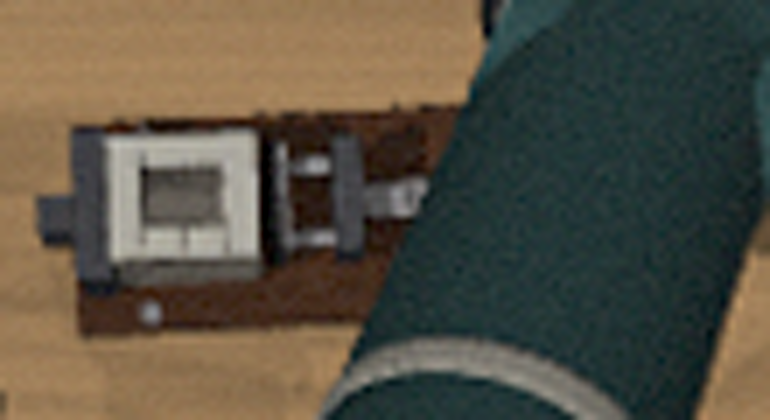

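The pad is now about 3 mm short of the mould and no contact force shows yet. For the last stroke I'll close in small steps and stop on the excess force (0.75 N per mm of pad press).

```bash
python3 - <<'E'
from h import *
robot.gripper_to(.066)
for o in [.056,.052,.049,.047,.045,.044,.043,.042,.041,.040,.039,.038,.037,.036,.035,.034,.033,.032]:
    robot.gripper_to(o);s=robot.get_state()
    e=s['grasp_force']-(6.25+75*(.0319-s['opening']))
    print(round(s['time'],2),round(s['opening'],4),round(s['grasp_force'],2),'press mm',round(e/.75,2))
    if e/.75>7.3: break
snap('top','t4.png',(220,175,330,235),7)
E
```

```text
22.5 0.0561 4.46 press mm 0.04
22.81 0.0522 4.76 press mm 0.04
23.1 0.0492 5.1 press mm 0.2
23.36 0.0473 5.88 press mm 1.04
23.62 0.0452 6.59 press mm 1.77
23.84 0.0443 6.99 press mm 2.23
24.07 0.0431 7.31 press mm 2.53
24.29 0.0424 7.72 press mm 3.01
24.52 0.0413 8.12 press mm 3.44
24.74 0.0403 8.53 press mm 3.88
24.97 0.0392 8.94 press mm 4.31
25.19 0.038 9.34 press mm 4.74
25.42 0.0372 9.75 press mm 5.2
25.64 0.0365 10.16 press mm 5.67
25.87 0.0352 10.57 press mm 6.09
26.09 0.0346 10.97 press mm 6.57
26.32 0.033 11.38 press mm 6.95
26.54 0.0321 11.79 press mm 7.41
```

View pics/t4.png

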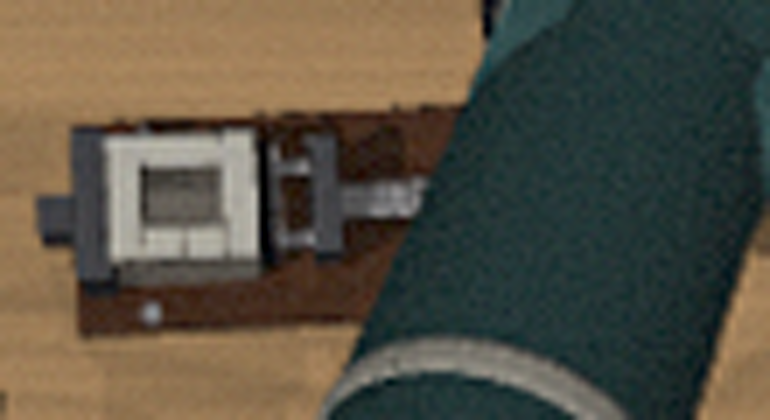

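The pad is pressed against the mould by about 7.5–8 mm. Both the force excess and the stroke since contact agree on this, and the halves stand closed and square. I'm handing in.

```bash
python3 -c "
from h import *
robot.pause(.3);s=robot.get_state();print(s['opening'],s['grasp_force']);print(robot.sign_off())"
```

```text
0.03206389530777025 11.789724379777908
the job is handed in; nothing more can be done
None
```

The loose half stands closed against the set half, the pad is pressed in about 7.5–8 mm (estimated from grip force and stroke), and the job was handed in with the paddles still squeezed; no verdict came back.

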